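# Hang the rasp in the slotted rack

## Robot

A 7-joint arm with a two-finger parallel gripper is mounted at the origin on the work surface. World frame = base frame: x ahead of the robot, y to its left, z up, the work surface at z = 0. Lengths are in m, angles in rad, forces in N, time in s.
With the tool pointing down it reaches from about 0.4 to 0.9 m from the base axis. Payload 5.5 kg.
Tool frame: the origin (TCP) lies at the very end of the fingers, on their centre line; the grasp point (between the pads) lies 19 mm behind it; z points along the fingers, y is the direction in which the jaws open and shut (so a half turn about z gives the same grasp; the last joint's range is limited). The gripper opens to 92 mm and grips with 3 to 60 N. Pads are 19 mm wide; open, the fingers measure 130 mm over their backs; the gripper's body (75 mm by 190 mm) begins 47 mm behind the grasp point.
Start: joints at [1.506, 0.501, -0.427, 1.55, 0.221, 1.138, -0.21], TCP at [0.209, -0.615, 0.227] pointing down, gripper open.
Joint ranges: [-2.88, 2.88], [-0.31, 2.03], [-1.54, 1.56], [0.2, 2.42], [-1.41, 4.55], [0.19, 2.02], [-2.57, 2.57]. Speed limits (rad/s): [2.57, 2.57, 3.14, 3.14, 3.14, 3.14, 3.14].

## Interface

Orientations are given as a unit quaternion [x, y, z, w].
In Python, from rig import telemetry, eyes, close_job gives the robot as it stands.
- The arm moves only by the tool carry_out, never from a script. Its argument "plan" is a list of rows, each a list of 4 numbers: the shift along the tool's x, y, z in mm, then the turn about the tool's z in degrees. A call has exactly 8 rows; each row is the pose to reach, as a shift and turn from the pose commanded when the call began, along the tool's axes at that moment; what a row does not reach only later rows make up. A row lasts 1/12 s, in which the tool goes at most 41.7 mm and 7.16 degrees, less where a joint would pass 70% of its speed; a pose out of reach is approached as far as the arm can. A call with a gripper value outside its range is refused whole. "gripper" is the closure, from -1 (fully open) to 1 (shut), so that 0 is half open, set as the call begins (left out, the last holds). The fingers move at their own pace and stop on an object; "newtons" is the grip in N (left out, the last holds). Time passes only in rows, so rows that repeat a pose let the fingers close, or fill a call up. It gives the time, the measured TCP pose, the force and the opening at its end, in the units of the state.
- telemetry.get_state(): the state, without advancing time (a new reading comes with each control period).
- eyes.get_image(name): name is "side" or "top"; returns a dict with "color" (480x640x3 uint8, blue, green, red), "K" (3x3 intrinsics, pixels), "position" and "orientation" of the camera in the world. Camera axes: x right, y down, z forward; pixel columns grow to the right and rows downward; lengths in m; the calibration is good to about 2 mm. A picture is of the moment at which its call begins. There is no depth.
- close_job(): hands the job in, once; it reports no verdict.
The state is a dict: "time_s": time; "joint_pos": joint angles; "qd": joint speeds; "joint_efforts": joint torques, N m; "tcp_pos": TCP position; "eef_rot": TCP orientation; "contact_force": force on the tool from outside, world axes, zero at the start; "torque": the same for the moment, N m; "finger_gap": finger opening in m.
Only numpy, scipy, OpenCV 4.12 (cv2) and the standard library are available. Lean on these libraries where they do the work, as an engineer would, in place of code of your own. Each camera call takes 0.05 s, during which the arm holds its last target.

## Task

Pick the blue-handled rasp up off its wooden rest by the ball on the end of its handle, lifting it well clear while it is still roughly level. In the air, ease your grip on the ball just enough for the rasp to swing down under its own weight until it points straight down, and take hold firmly again. Then hang it in the free slot of the rack (the one with the yellow tag behind it), well back in the slot with its brass collar flat on the board, without knocking or shifting the two rasps beside it.

Things in the scene. Friction and masses are not known exactly. Their poses are not given: they have to be found in the camera images.
- rasp_ball (a point): Centre of the blue ball (diameter 30 mm) on the handle's end of the blue rasp: grip here. x axis: along the rasp, from tip to ball (points up when it hangs). At the start it lies level, axis 45 mm above the bench, the ball free beyond the end of the rest. A firm pinch (45 N or more) holds the rasp level; it swings as the pinch eases through some 30 to 10 N and drops below about 2 N.
- rasp_shoulder (a point): On the rasp's axis 85 mm from the ball's centre, at the underside of the brass collar (diameter 27, 12 mm long); axes as rasp_ball. From here the round steel blade, diameter 10 mm, runs 115 mm to the tip; the other way the handle, 18 to 25 mm thick, runs to the ball. Loose, 0.08 to 0.12 kg, balancing some 105 mm from the ball's centre.
- rest: Wooden rest, fixed, base 125 x 60 x 12 mm, with two notched uprights up to 47 mm high that carry the rasp 52 mm and 155 mm from the ball's centre. Origin on the bench below the rasp's shoulder; x axis level, along the lying rasp towards the ball; z up.
- rack: Plywood rack, fixed: a level board 320 x 80 x 14 mm, its top 150 mm above the bench, on two end panels. Origin on the bench below the middle slot's seat; the board spans y -160 to 160 and x -35 (front, towards the robot) to 45 mm. Slots at y -100, 0, 100 mm, 18 mm wide, open at the front edge, 50 mm long. Below it only a low rail at the back. z up.
- free_slot (a point): Seat in the free slot, on the board's top (150 mm above the bench), midway across the slot, 35 mm back from its open front edge and 15 mm in front of its closed end; a yellow tag 50 x 18 mm lies flat on the board behind the slot. x axis: into the slot, from its open front to its closed end; z up. The shoulder of the hung rasp belongs here.
- red_shoulder (a point): Underside of the collar of the like rasp with a red handle, hanging loose in another slot; its ball's top is 100 mm above this point and its blade 115 mm below. Leave it alone.
- wood_shoulder (a point): The same for the rasp with a wooden handle, in the third slot. Leave it alone.

How it is judged:
On the way, in this order (a step that is already met when the one before it is completed fails the run):
1. the rasp is held by the fingers well clear of its rest (ball at least 100 mm above the bench), still within 40 degrees of level (height (world z) of rasp_ball above 0.1 m and angle between rasp_ball's own x axis and vertical between 0.87 and 2.27 rad and contact force between the fingers and rasp above 0.5 N and contact force between rest and rasp below 0.01 N), for 0.1 s.
2. the rasp hangs from the fingers, ball up and tip down, within 20 degrees of upright and well above the bench (ball above 200 mm), before it meets the rack (height (world z) of rasp_ball above 0.2 m and angle between rasp_ball's own x axis and vertical below 0.35 rad and contact force between the fingers and rasp above 0.5 N and contact force between rack and rasp below 0.01 N), for 0.2 s.
At the end, for the whole second after the job is handed in: The blue rasp hangs at rest in the tagged slot, ball up, within 9 degrees of upright, its shoulder within 18 mm of the seat sideways and 5 mm in height; the other two rasps are within 15 mm of where they started (horizontal distance between rasp_shoulder and free_slot below 0.018 m and z of rasp_shoulder in the frame of free_slot between -0.005 and 0.005 m and angle between rasp_ball's own x axis and vertical below 0.15 rad and linear speed of rasp below 0.03 m/s and distance of each of red_shoulder, wood_shoulder from where it was at the start of the episode below 0.015 m); the robot touches nothing.
It fails at once if another rasp is knocked or shifted (more than 25 mm) (distance of any of red_shoulder, wood_shoulder from where it was at the start of the episode above 0.025 m).
It also fails if it takes over 48 s, if anything falls off the work surface, if the arm or the gripper's body presses on something with over 40 N, if the wrist force passes 120 N, or if a joint passes its speed limit or range.

## Working session

There is one attempt and no reset: what is moved stays moved. The work goes in short steps, Python scripts to look and compute and a tool call to move; the robot and the scene stay as the last step left them, time stands still between calls to the robot, and variables do not carry over. Pictures are saved under pics/ and viewed, and the job is handed in when it is done.

Besides the shell and the picture viewer there is one more tool, called after "Emit:" by a JSON object that holds its "op" and its "data", one argument or row to a line. carry_out: Moves the arm, as the interface text tells. Its arguments: {"type":"object","properties":{"plan":{"type":"array","items":{"type":"array","items":{"type":"number"}}},"gripper":{"type":"number"},"newtons":{"type":"number"}},"required":["plan"]}

```bash
ls; mkdir -p pics; python3 - <<'E'
from rig import telemetry, eyes
import cv2,pickle
print(telemetry.get_state())
for n in("side","top"):
    d=eyes.get_image(n); cv2.imwrite(f"pics/{n}0.png",d["color"]); pickle.dump(d,open(f"{n}0.pkl","wb")); print(n,d["K"],d["position"],d["orientation"])
E
```

```text
pics
{'time_s': 0.0, 'joint_pos': array([ 1.5062358 ,  0.50185432, -0.42676425,  1.55147643,  0.22083603,
        1.13830643, -0.21026133]), 'qd': array([ 1.79518180e-03, -1.20727615e-04, -2.91438544e-04,  1.19641332e-03,
       -7.13511887e-04, -8.90247040e-05, -3.28189324e-04]), 'joint_efforts': array([-2.06694349e-04, -5.66593015e+01, -5.81609845e+00, -2.79113889e+01,
       -6.85154228e-02,  3.07788409e-02,  1.89770162e-04]), 'tcp_pos': array([ 0.2089505 , -0.61474071,  0.22566094]), 'eef_rot': array([ 9.86593806e-01,  1.63192154e-01, -1.52320804e-04, -9.79247803e-04]), 'contact_force': array([-0.24858102,  0.1691906 , -0.47256632]), 'torque': array([-0.00028607, -0.00552538, -0.00189291]), 'finger_gap': 0.0914970064465715}
side [[444.03680805   0.         319.71440233]
 [  0.         444.03680805 239.32160104]
 [  0.           0.           1.        ]] [ 0.45724185 -0.56880752  0.63324582] [ 0.91697696 -0.04793776  0.02115261 -0.39548425]
top [[490.18666115   0.         319.84848308]
 [  0.         490.18666115 235.2154854 ]
 [  0.           0.           1.        ]] [ 0.40459422 -0.01494786  0.89860512] [ 0.71183244 -0.69771244  0.06381952 -0.04918334]
```

View pics/side0.png

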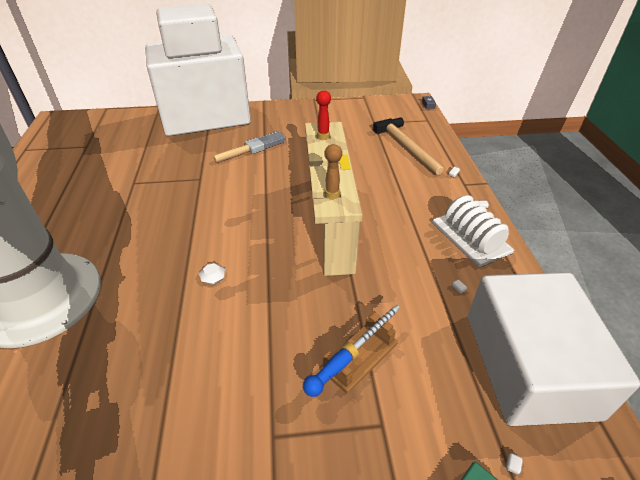

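View pics/top0.png

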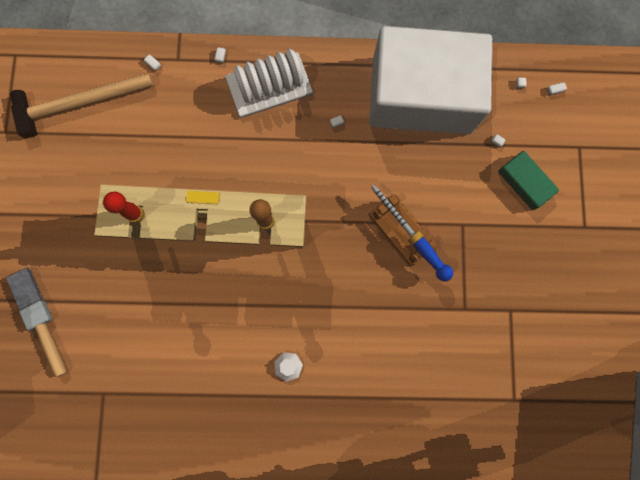

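The tagged free slot is the middle one. The blue ball is at top (445,273) and side (314,385), and the rasp tip is at top (376,187) and side (397,308). The yellow tag is at top (203,198).

```bash
cat > h.py <<'E'
import numpy as np,cv2,pickle
from scipy.spatial.transform import Rotation as R
def load(n): return pickle.load(open(n,"rb"))
def ray(d,u,v):
    r=R.from_quat(d["orientation"]).as_matrix()@np.linalg.inv(d["K"])@np.array([u,v,1.]); return np.array(d["position"]),r/np.linalg.norm(r)
def atz(d,u,v,z):
    o,r=ray(d,u,v); return o+r*(z-o[2])/r[2]
def proj(d,p):
    c=R.from_quat(d["orientation"]).as_matrix().T@(np.array(p)-d["position"]); q=d["K"]@c; return q[:2]/q[2]
def tri(*ds):
    A=np.zeros((3,3));b=np.zeros(3)
    for d,u,v in ds:
        o,r=ray(d,u,v);M=np.eye(3)-np.outer(r,r);A+=M;b+=M@o
    p=np.linalg.solve(A,b); return p,[proj(d,p)-[u,v] for d,u,v in ds]
def blobs(d,col):
    h=cv2.cvtColor(d["color"],cv2.COLOR_BGR2HSV)
    lo,hi={"blue":((105,150,50),(130,255,255)),"yellow":((24,180,120),(34,255,255)),"red":((0,200,70),(6,255,255))}[col]
    m=cv2.inRange(h,lo,hi); return m
E
python3 - <<'E'
from h import *
S,T=load("side0.pkl"),load("top0.pkl")
for n,d in(("side",S),("top",T)):
  for c in("blue","yellow"):
    m=blobs(d,c);k,l,st,ce=cv2.connectedComponentsWithStats(m)
    print(n,c,[(st[i].tolist(),ce[i].round(1).tolist()) for i in range(1,k) if st[i,4]>30])
  x,y,w,hh=[s for s in (270,350,160,70)] if n=="side" else (360,170,110,120)
  if n=="side": x,y,w,hh=270,295,150,110
  cv2.imwrite(f"pics/{n}_rasp.png",cv2.resize(d["color"][y:y+hh,x:x+w],None,fx=5,fy=5,interpolation=cv2.INTER_CUBIC))
  x,y,w,hh=(290,80,100,200) if n=="side" else (85,170,240,90)
  f=3 
  cv2.imwrite(f"pics/{n}_rack.png",cv2.resize(d["color"][y:y+hh,x:x+w],None,fx=f,fy=f,interpolation=cv2.INTER_CUBIC))
E
```

```text
side blue [([304, 349, 48, 47, 874], [326.5, 372.6])]
side yellow [([340, 155, 10, 14, 108], [344.4, 162.2])]
top blue [([415, 238, 38, 42, 554], [434.0, 259.4])]
top yellow []
```

View pics/top_rack.png

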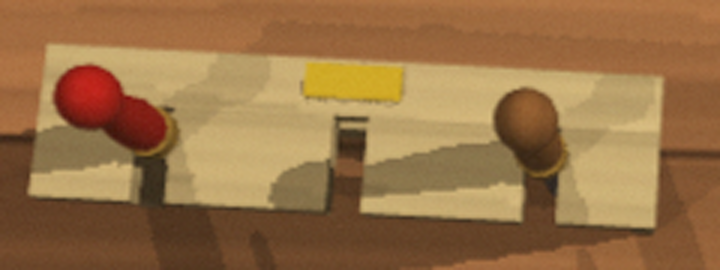

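View pics/top_rasp.png

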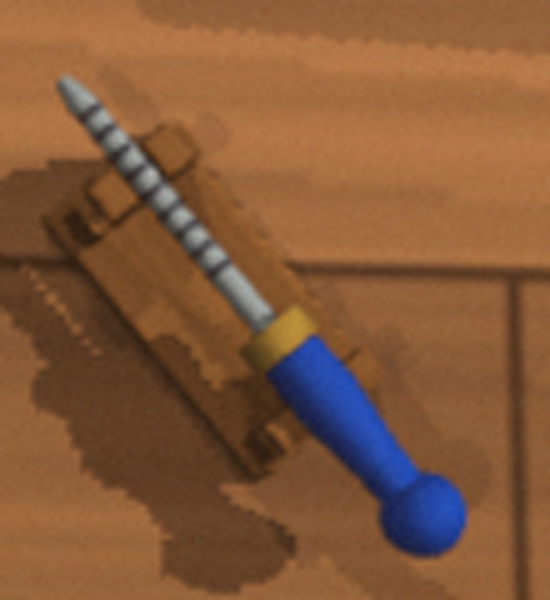

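View pics/side_rasp.png

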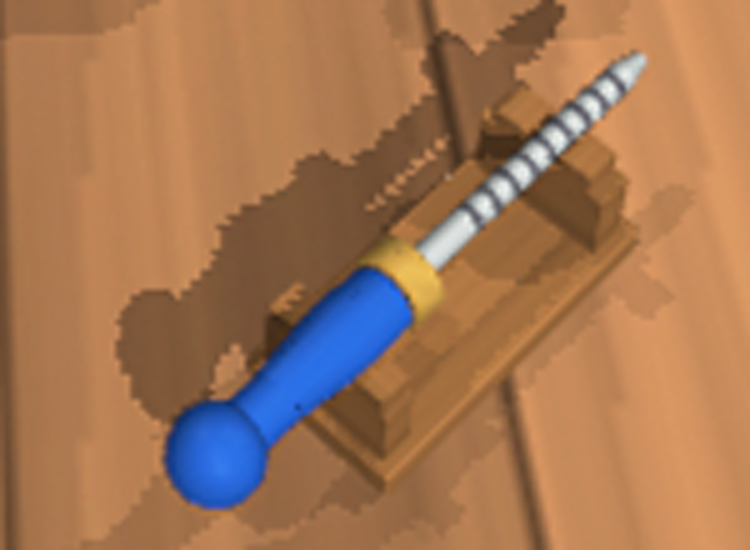

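View pics/side_rack.png

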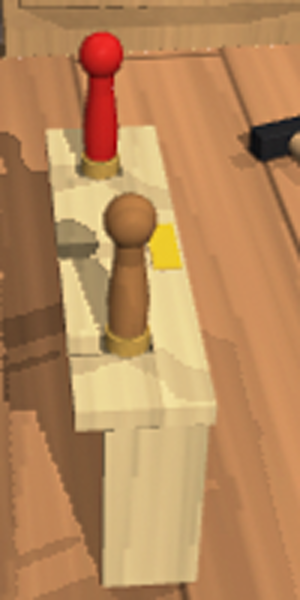

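Top rack crop: slot mouth at about (329,211)–(360,213), closed end at y≈117, board corners (28,196), (656,230), (46,44), (663,76). Rasp crops: ball at top (424,514) and side (217,455), tip at top (63,78) and side (643,60).

```bash
python3 - <<'E'
from h import *
S,T=load("side0.pkl"),load("top0.pkl")
f=lambda x,y,x0,y0,s:(x0+(x+.5)/s-.5,y0+(y+.5)/s-.5)
bt=f(424,514,360,170,5);bs=f(217,455,270,295,5);tt=f(63,78,360,170,5);ts=f(643,60,270,295,5)
B,e=tri((T,*bt),(S,*bs));print("ball",B,e,atz(T,*bt,.045),atz(S,*bs,.045))
P,e=tri((T,*tt),(S,*ts));print("tip",P,e,atz(T,*tt,.045),atz(S,*ts,.045),np.linalg.norm(B-P))
ax=B-P;print("axis deg",np.degrees(np.arctan2(ax[1],ax[0])))
g=lambda x,y:atz(T,*f(x,y,85,170,3),.15)
c={k:g(*v) for k,v in dict(fl=(28,196),fr=(656,230),bl=(46,44),br=(663,76),sl=(329,211),sr=(360,213),el=(336,117),er=(368,118),t1=(306,63),t2=(403,67),t3=(302,98),t4=(402,102)).items()}
for k in c:print(k,c[k].round(4))
cen=(c['fl']+c['fr']+c['bl']+c['br'])/4
xd=(c['bl']+c['br']-c['fl']-c['fr'])[:2];yd=(c['fl']+c['bl']-c['fr']-c['br'])[:2]
print("cen",cen,np.degrees(np.arctan2(xd[1],xd[0])),np.degrees(np.arctan2(yd[1],yd[0]))-90,np.linalg.norm(xd)/2,np.linalg.norm(yd)/2)
x=xd/np.linalg.norm(xd)
yw=np.radians(np.degrees(np.arctan2(yd[1],yd[0]))-90);xx=np.array([np.cos(yw),np.sin(yw)])
print("seat from cen",cen[:2]-.005*xx,"from slot",(c['sl']+c['sr'])[:2]/2+.035*xx,"from end",(c['el']+c['er'])[:2]/2-.015*xx, "tag",(c['t1']+c['t2']+c['t3']+c['t4'])[:2]/4)
# reprojection of known tcp check side: box corners
print("box near edge",atz(T,375,130,0),atz(T,480,135,0))
E
```

```text
ball [ 0.48142257 -0.25101582  0.04472337] [array([-0.00396916, -0.06506301]), array([-0.07834808,  0.01488849])] [ 0.48128361 -0.25094378  0.045     ] [ 0.48152484 -0.25115397  0.045     ]
tip [ 0.63595944 -0.12399476  0.04419022] [array([ 0.0028682, -0.0406581]), array([-0.04316337,  0.00949308])] [ 0.63566472 -0.12388633  0.045     ] [ 0.63578979 -0.12459426  0.045     ] 0.20004069517913903
axis deg -140.58162043729968
fl [0.5183 0.3165 0.15  ]
fr [ 0.5077 -0.0043  0.15  ]
bl [0.5983 0.3145 0.15  ]
br [ 0.5889 -0.006   0.15  ]
sl [0.5139 0.1633 0.15  ]
sr [0.5132 0.1474 0.15  ]
el [0.5631 0.1626 0.15  ]
er [0.563  0.1461 0.15  ]
t1 [0.5914 0.1797 0.15  ]
t2 [0.5905 0.1294 0.15  ]
t3 [0.5728 0.1807 0.15  ]
t4 [0.5718 0.129  0.15  ]
cen [0.55330872 0.15519416 0.15      ] -1.3241226109562416 -1.7980286054967678 0.0806409210090694 0.3208030975379186
seat from cen [0.54831118 0.15535104] from slot [0.54854206 0.15425221] from end [0.5480467  0.15478448] tag [0.58162941 0.15470148]
box near edge [ 0.75765783 -0.13490972  0.        ] [ 0.75298482 -0.33863938  0.        ]
```

The ball is at (0.481,-0.251) with the rasp axis along 39.4°, and the seat is at (0.548,0.155) with yaw -1.8°. Next I move above the ball.

Emit:
{"op": "carry_out", "data": {
  "plan": [
    [15, -10, 0, -2],
    [45, -30, 5, -5],
    [80, -55, 10, -8],
    [115, -79, 20, -11],
    [150, -103, 30, -14],
    [185, -127, 40, -17],
    [215, -147, 50, -19],
    [235, -161, 60, -20.6]
  ],
  "gripper": -1,
  "newtons": 60
}}

```text
time_s: 0.77
tcp_pos: [0.3823, -0.3833, 0.1664]
eef_rot: [0.941, 0.339, 0.001, -0.0]
contact_force: [0.7, -0.8, 0.8]
finger_gap: 0.0921
```

```bash
cat > rem.py <<'E'
import sys
from h import *
from rig import telemetry
def rem(x,y,z,head):
    s=telemetry.get_state();r=R.from_quat(s["eef_rot"]).as_matrix()
    d=r.T@(np.array([x,y,z])-s["tcp_pos"])*1000
    h=np.degrees(np.arctan2(r[1,0],r[0,0]))
    print("t",round(s["time_s"],2),"tcp",s["tcp_pos"].round(4),"head",round(h,2),"zax",r[:,2].round(3),"F",s["contact_force"].round(1),"gap",round(s["finger_gap"],4),"| shift",d.round(1),"turn",round((h-head+180)%360-180,2))
rem(*map(float,sys.argv[1:5]))
E
python3 rem.py .4814 -.2510 .026 39.4
```

```text
t 0.77 tcp [ 0.3823 -0.3833  0.1664] head 39.69 zax [ 0.001  0.001 -1.   ] F [ 0.7 -0.8  0.8] gap 0.0921 | shift [160.5 -38.5 140.6] turn 0.29
```

Emit:
{"op": "carry_out", "data": {
  "plan": [
    [25, -6, 5, 0.2],
    [60, -14, 15, 0.2],
    [95, -23, 30, 0.2],
    [125, -30, 45, 0.2],
    [145, -35, 55, 0.2],
    [158, -38, 60, 0.2],
    [158, -38, 60, 0.2],
    [158, -38, 60, 0.2]
  ]
}}

```text
time_s: 1.43
tcp_pos: [0.4778, -0.257, 0.1063]
eef_rot: [0.942, 0.336, -0.0, -0.0]
contact_force: [1.1, -1.3, -0.9]
finger_gap: 0.0918
```

```bash
python3 rem.py .4814 -.2510 .026 39.4; python3 - <<'E'
from rig import eyes
import cv2
for n in("side",):
    d=eyes.get_image(n); cv2.imwrite(f"pics/{n}1.png",d["color"])
E
```

```text
t 1.43 tcp [ 0.4778 -0.257   0.1063] head 39.3 zax [-0.001  0.001 -1.   ] F [ 1.1 -1.3 -0.9] gap 0.0918 | shift [ 6.6 -2.3 80.3] turn -0.1
```

View pics/side1.png

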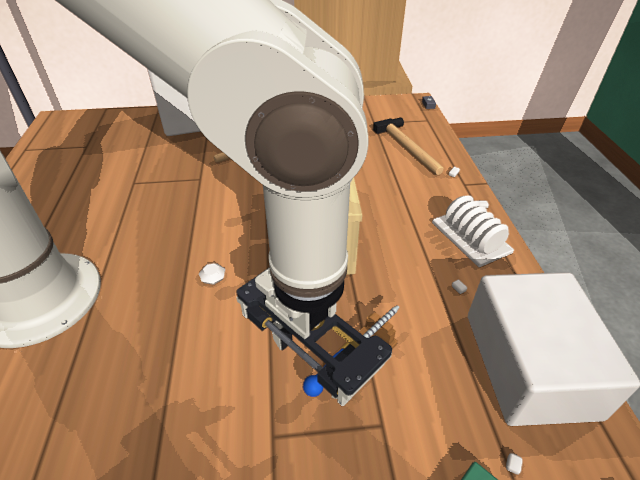

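The gripper is above the ball (side 314,385) with the rest clear of the fingers. Descending.

Emit:
{"op": "carry_out", "data": {
  "plan": [
    [3, -1, 10, 0],
    [6.5, -2.3, 25, 0],
    [6.5, -2.3, 42, 0],
    [6.5, -2.3, 58, 0],
    [6.5, -2.3, 70, 0],
    [6.5, -2.3, 78, 0],
    [6.5, -2.3, 80, 0],
    [6.5, -2.3, 80, 0]
  ]
}}

```text
time_s: 2.15
tcp_pos: [0.4811, -0.2521, 0.0263]
eef_rot: [0.942, 0.335, -0.0, -0.0]
contact_force: [0.2, 0.2, -0.1]
finger_gap: 0.0914
```

```bash
python3 rem.py .4814 -.2510 .026 39.4
```

```text
t 2.15 tcp [ 0.4811 -0.2521  0.0263] head 39.14 zax [-0.001  0.    -1.   ] F [ 0.2  0.2 -0.1] gap 0.0914 | shift [ 0.9 -0.7  0.3] turn -0.26
```

Sub-millimetre error. Closing at 60 N.

Emit:
{"op": "carry_out", "data": {
  "plan": [
    [0.9, -0.7, 0, -0.2],
    [0.9, -0.7, 0, -0.2],
    [0.9, -0.7, 0, -0.2],
    [0.9, -0.7, 0, -0.2],
    [0.9, -0.7, 0, -0.2],
    [0.9, -0.7, 0, -0.2],
    [0.9, -0.7, 0, -0.2],
    [0.9, -0.7, 0, -0.2]
  ],
  "gripper": 1,
  "newtons": 60
}}

```text
time_s: 2.82
tcp_pos: [0.4818, -0.2507, 0.0268]
eef_rot: [0.942, 0.337, 0.0, 0.0]
contact_force: [0.4, 0.5, 0.2]
finger_gap: 0.0429
```

```bash
python3 rem.py .4814 -.2510 .026 39.4
```

```text
t 2.82 tcp [ 0.4818 -0.2507  0.0268] head 39.38 zax [ 0. -0. -1.] F [0.4 0.5 0.2] gap 0.0429 | shift [-0.5 -0.   0.8] turn -0.02
```

Still closing.

Emit:
{"op": "carry_out", "data": {
  "plan": [
    [0, 0, 0, 0],
    [0, 0, 0, 0],
    [0, 0, 0, 0],
    [0, 0, 0, 0],
    [0, 0, 0, 0],
    [0, 0, 0, 0],
    [0, 0, 0, 0],
    [0, 0, 0, 0]
  ]
}}

```text
time_s: 3.48
tcp_pos: [0.4818, -0.2507, 0.0267]
eef_rot: [0.942, 0.337, 0.0, 0.0]
contact_force: [-0.0, -0.5, -0.3]
finger_gap: 0.0276
```

Emit:
{"op": "carry_out", "data": {
  "plan": [
    [0, 0, -3, 0],
    [0, 0, -10, 0],
    [0, 0, -20, 0],
    [0, 0, -32, 0],
    [0, 0, -45, 0],
    [0, 0, -60, 0],
    [0, 0, -75, 0],
    [0, 0, -90, 0]
  ]
}}

```text
time_s: 4.15
tcp_pos: [0.4821, -0.2507, 0.1189]
eef_rot: [0.941, 0.337, 0.0, 0.001]
contact_force: [0.2, 0.1, -1.0]
finger_gap: 0.0277
```

```bash
python3 rem.py .4814 -.2510 .28 39.4; python3 - <<'E'
from rig import eyes
import cv2
for n in("side","top"):
    d=eyes.get_image(n); cv2.imwrite(f"pics/{n}2.png",d["color"])
E
```

```text
t 4.15 tcp [ 0.4821 -0.2507  0.1189] head 39.39 zax [ 0.001 -0.001 -1.   ] F [ 0.2  0.1 -1. ] gap 0.0277 | shift [  -0.7   -0.  -161.1] turn -0.01
```

View pics/side2.png

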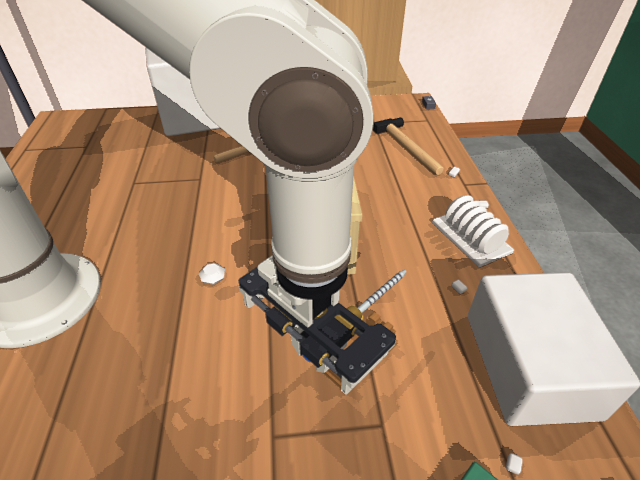

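The rasp is held level (tip at side ~(403,272)). Lifting further.

Emit:
{"op": "carry_out", "data": {
  "plan": [
    [0, 0, -15, 0],
    [0, 0, -40, 0],
    [0, 0, -70, 0],
    [0, 0, -100, 0],
    [0, 0, -130, 0],
    [0, 0, -155, 0],
    [0, 0, -170, 0],
    [0, 0, -175, 0]
  ]
}}

```text
time_s: 4.92
tcp_pos: [0.4831, -0.2511, 0.2947]
eef_rot: [0.942, 0.337, 0.001, 0.002]
contact_force: [0.2, 0.2, -0.1]
finger_gap: 0.0276
```

Emit:
{"op": "carry_out", "data": {
  "plan": [
    [0, 0, 0, 0],
    [0, 0, 0, 0],
    [0, 0, 0, 0],
    [0, 0, 0, 0],
    [0, 0, 0, 0],
    [0, 0, 0, 0],
    [0, 0, 0, 0],
    [0, 0, 0, 0]
  ],
  "newtons": 25
}}

```text
time_s: 5.58
tcp_pos: [0.4818, -0.2506, 0.2915]
eef_rot: [0.942, 0.337, -0.0, -0.0]
contact_force: [0.7, -0.1, -1.3]
finger_gap: 0.0285
```

```bash
python3 rem.py .4814 -.2510 .28 39.4; python3 - <<'E'
from rig import eyes
import cv2
for n in("side","top"):
    d=eyes.get_image(n); cv2.imwrite(f"pics/{n}3.png",d["color"])
E
```

```text
t 5.58 tcp [ 0.4818 -0.2506  0.2915] head 39.39 zax [-0.  0. -1.] F [ 0.7 -0.1 -1.3] gap 0.0285 | shift [-0.6  0.1 11.5] turn -0.01
```

View pics/side3.png

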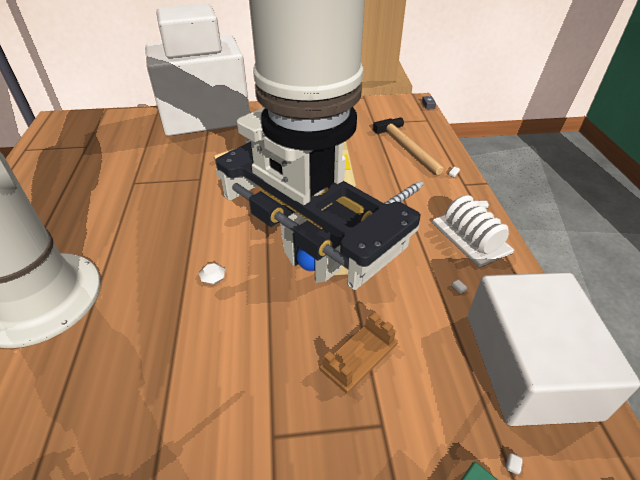

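View pics/top3.png

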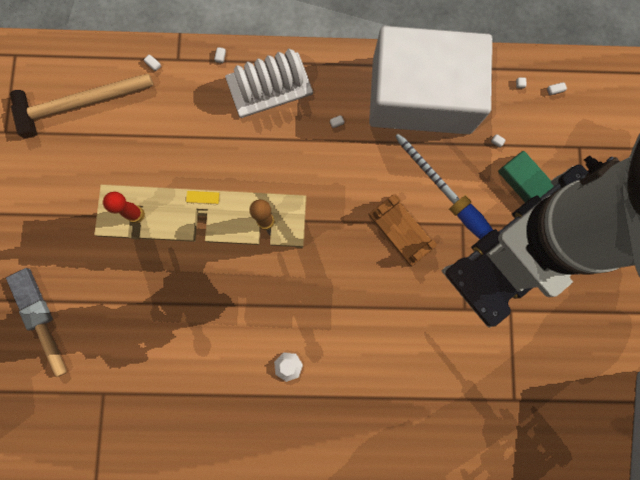

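The rasp is still level at 25 N (tip at top ~(400,136), ball at side ~(306,260)). Easing further.

Emit:
{"op": "carry_out", "data": {
  "plan": [
    [0, 0, 0, 0],
    [0, 0, 0, 0],
    [0, 0, 0, 0],
    [0, 0, 0, 0],
    [0, 0, 0, 0],
    [0, 0, 0, 0],
    [0, 0, 0, 0],
    [0, 0, 0, 0]
  ],
  "newtons": 15
}}

```text
time_s: 6.35
tcp_pos: [0.4819, -0.2506, 0.2918]
eef_rot: [0.942, 0.337, 0.0, 0.0]
contact_force: [0.4, 0.7, -1.4]
finger_gap: 0.0288
```

```bash
python3 rem.py .4814 -.2510 .28 39.4; python3 - <<'E'
from rig import eyes
import cv2
for n in("top",):
    d=eyes.get_image(n); cv2.imwrite(f"pics/{n}4.png",d["color"])
E
```

```text
t 6.35 tcp [ 0.4819 -0.2506  0.2918] head 39.38 zax [ 0.  0. -1.] F [ 0.4  0.7 -1.4] gap 0.0288 | shift [-0.6 -0.  11.8] turn -0.02
```

View pics/top4.png

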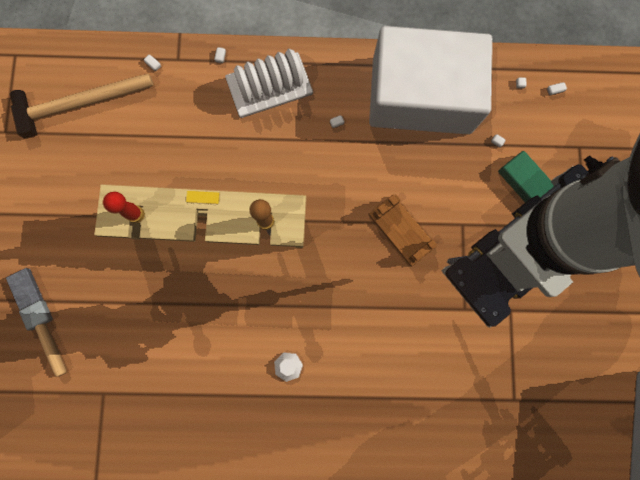

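It swung down: the tip is no longer visible beside the gripper. I'll ease a little more so it settles, then check the side view.

Emit:
{"op": "carry_out", "data": {
  "plan": [
    [0, 0, 0, 0],
    [0, 0, 0, 0],
    [0, 0, 0, 0],
    [0, 0, 0, 0],
    [0, 0, 0, 0],
    [0, 0, 0, 0],
    [0, 0, 0, 0],
    [0, 0, 0, 0]
  ],
  "newtons": 10
}}

```text
time_s: 7.07
tcp_pos: [0.4818, -0.2507, 0.2918]
eef_rot: [0.942, 0.337, 0.0, 0.0]
contact_force: [1.1, -0.4, -1.5]
finger_gap: 0.0294
```

```bash
python3 - <<'E'
from rig import eyes
import cv2
for n in("side",):
    d=eyes.get_image(n); cv2.imwrite(f"pics/{n}5.png",d["color"])
E
```

```text
(no output)
```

View pics/side5.png

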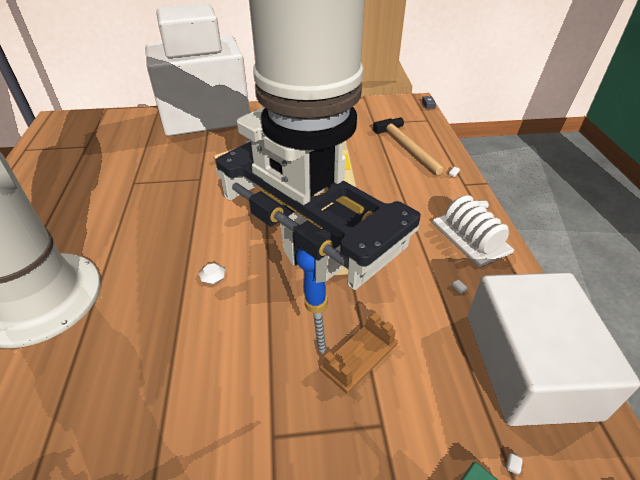

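It hangs: tip at side ~(322,352), collar at ~(316,308). I compare that with the projection of an exactly vertical rasp.

```bash
python3 - <<'E'
from h import *
S=load("side0.pkl")
for dz in(0,-.085,-.2): print(proj(S,[.4818,-.2507,.2918+.019+dz]))
E
python3 - <<'E'
import cv2
c=cv2.imread('pics/side5.png');cv2.imwrite('pics/side5c.png',cv2.resize(c[235:375,270:370],None,fx=5,fy=4.2))
E
```

```text
[310.75246783 254.64278306]
[311.70976349 306.55541806]
[312.70388124 360.46485708]
```

View pics/side5c.png

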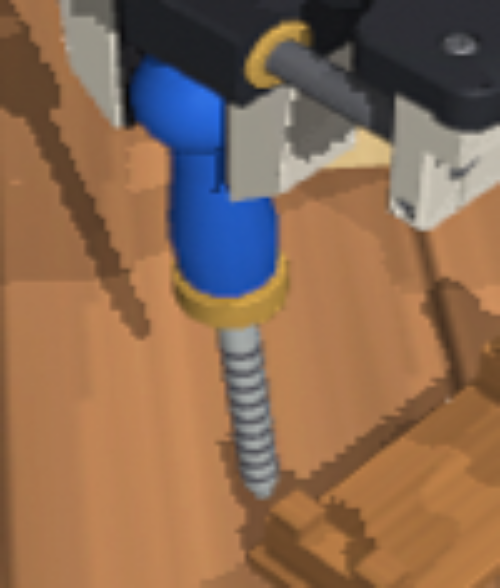

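The tip is about 10 px off the vertical prediction (312.7,360.5), roughly a 5° residual tilt. I ease slightly more before gripping again.

Emit:
{"op": "carry_out", "data": {
  "plan": [
    [0, 0, 0, 0],
    [0, 0, 0, 0],
    [0, 0, 0, 0],
    [0, 0, 0, 0],
    [0, 0, 0, 0],
    [0, 0, 0, 0],
    [0, 0, 0, 0],
    [0, 0, 0, 0]
  ],
  "newtons": 7
}}

```text
time_s: 7.78
tcp_pos: [0.4818, -0.2507, 0.2917]
eef_rot: [0.942, 0.337, 0.0, 0.0]
contact_force: [0.0, 0.2, -0.9]
finger_gap: 0.0292
```

```bash
python3 - <<'E'
from rig import eyes
import cv2
d=eyes.get_image("side"); c=d["color"];cv2.imwrite('pics/side6c.png',cv2.resize(c[235:375,270:370],None,fx=5,fy=4.2))
E
```

```text
(no output)
```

View pics/side6c.png

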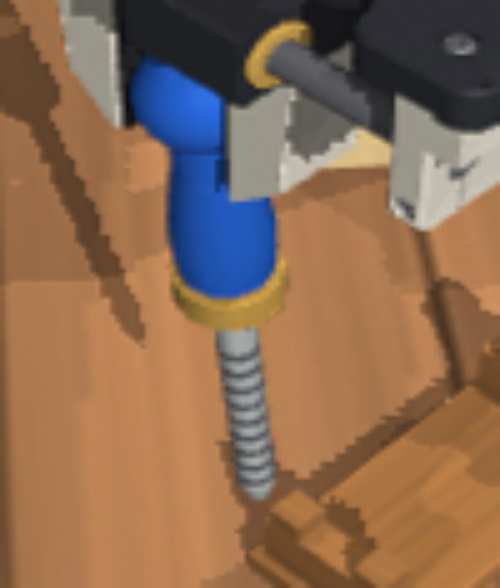

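Close to upright (~4.5°, tip at crop (258,493)). Gripping firmly again and starting to turn towards the rack heading.

Emit:
{"op": "carry_out", "data": {
  "plan": [
    [0, 0, 0, 0],
    [0, 0, 0, 0],
    [0, 0, 0, 0],
    [0, 0, 0, 1],
    [0, 0, 0, 4],
    [0, 0, 0, 8],
    [0, 0, 0, 11],
    [0, 0, 0, 12]
  ],
  "newtons": 60
}}

```text
time_s: 8.5
tcp_pos: [0.4818, -0.2507, 0.2918]
eef_rot: [0.972, 0.235, 0.0, 0.0]
contact_force: [0.5, -0.2, -0.1]
finger_gap: 0.0276
```

Emit:
{"op": "carry_out", "data": {
  "plan": [
    [0, 0, 0, 1],
    [0, 0, 0, 4],
    [0, 0, 0, 9],
    [0, 0, 0, 14],
    [0, 0, 0, 19],
    [0, 0, 0, 24],
    [0, 0, 0, 28],
    [0, 0, 0, 29.2]
  ]
}}

```text
time_s: 9.17
tcp_pos: [0.4818, -0.2506, 0.2918]
eef_rot: [1.0, -0.017, 0.0, 0.0]
contact_force: [-0.9, -0.6, -1.2]
finger_gap: 0.0275
```

```bash
python3 rem.py .44 .158 .292 -1.8
```

```text
t 9.17 tcp [ 0.4818 -0.2506  0.2918] head -1.96 zax [ 0. -0. -1.] F [-0.9 -0.6 -1.2] gap 0.0275 | shift [-5.58e+01 -4.07e+02 -3.00e-01] turn -0.16
```

Emit:
{"op": "carry_out", "data": {
  "plan": [
    [-1, -5, 0, 0],
    [-3, -18, 0, 0],
    [-6, -40, 0, 0],
    [-9, -65, 0, 0],
    [-12, -90, 0, 0],
    [-16, -115, 0, 0],
    [-19, -140, 0, 0],
    [-22, -165, 0, 0]
  ]
}}

```text
time_s: 9.83
tcp_pos: [0.4643, -0.0825, 0.2917]
eef_rot: [1.0, -0.014, -0.0, 0.0]
contact_force: [1.3, -0.7, -1.2]
finger_gap: 0.0277
```

Emit:
{"op": "carry_out", "data": {
  "plan": [
    [-4, -25, 0, 0],
    [-8, -55, 0, 0],
    [-13, -90, 0, 0],
    [-18, -125, 0, 0],
    [-23, -160, 0, 0],
    [-27, -190, 0, 0],
    [-31, -215, 0, 0],
    [-33, -235, 0, 0]
  ]
}}

```text
time_s: 10.5
tcp_pos: [0.4376, 0.1544, 0.292]
eef_rot: [1.0, -0.013, 0.0, 0.0]
contact_force: [-0.3, -0.8, -0.7]
finger_gap: 0.0274
```

Emit:
{"op": "carry_out", "data": {
  "plan": [
    [0, -5, 0, 0],
    [-1, -7, 0, 0],
    [-1, -7, 0, 0],
    [-1, -7, 0, 0],
    [-1, -7, 0, 0],
    [-1, -7, 0, 0],
    [-1, -7, 0, 0],
    [-1, -7, 0, 0]
  ]
}}

```text
time_s: 11.17
tcp_pos: [0.4389, 0.1573, 0.2917]
eef_rot: [1.0, -0.016, 0.0, 0.0]
contact_force: [-0.5, -0.5, -1.2]
finger_gap: 0.0275
```

```bash
python3 rem.py .44 .158 .24 -1.8; python3 - <<'E'
from h import *
from rig import eyes
import cv2
for n in("side","top"):
    d=eyes.get_image(n); cv2.imwrite(f"pics/{n}7.png",d["color"]);pickle.dump(d,open(n+"7.pkl","wb"))
    for dz in(0,-.085,-.2): print(n,proj(d,[.44,.158,.2918+.019+dz]))
E
```

```text
t 11.17 tcp [0.4389 0.1573 0.2917] head -1.88 zax [ 0. -0. -1.] F [-0.5 -0.5 -1.2] gap 0.0275 | shift [ 1.1 -0.7 51.7] turn -0.08
side [264.042151    84.27653024]
side [268.04045765 129.6707014 ]
side [272.60896626 181.53857454]
top [163.92633061 281.35465265]
top [182.16581928 285.49184814]
top [200.59695355 289.67251389]
```

View pics/side7.png

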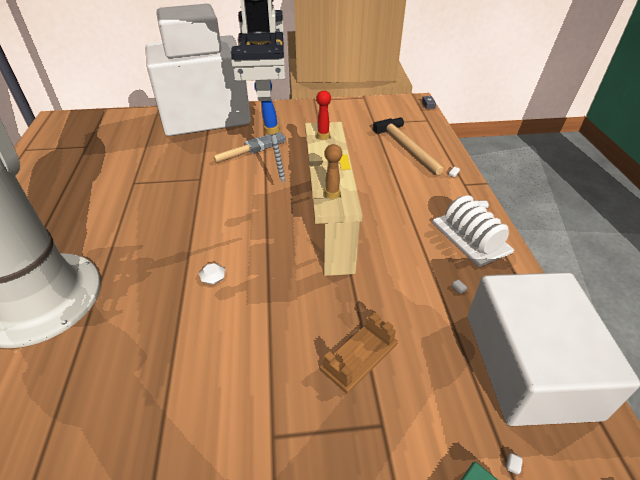

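View pics/top7.png

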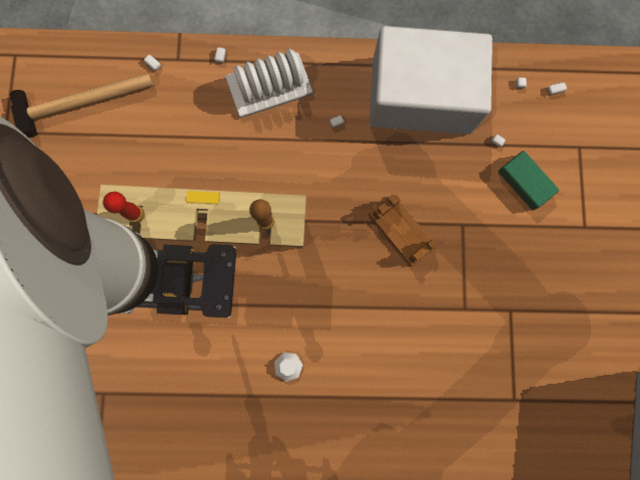

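The blade shows at top ~(198,276), tilted about 5.5° straight towards the slot (side: tip (282,180), collar (271,131)). The sideways tilt is negligible. Lowering to insertion height in front of the slot.

Emit:
{"op": "carry_out", "data": {
  "plan": [
    [0, 0, 5, 0],
    [0, -0.5, 17, 0],
    [1, -1, 32, 0],
    [1, -1, 47, 0],
    [1, -1, 57, 0],
    [1, -1, 61, 0],
    [1, -1, 61.5, 0],
    [1, -1, 61.5, 0]
  ]
}}

```text
time_s: 11.93
tcp_pos: [0.4398, 0.1591, 0.2304]
eef_rot: [1.0, -0.016, -0.0, -0.0]
contact_force: [-0.3, -0.7, 0.1]
finger_gap: 0.0273
```

```bash
python3 rem.py .5443 .155 .230 -1.8; python3 - <<'E'
from h import *
from rig import eyes
import cv2
for n in("side","top"):
    d=eyes.get_image(n); c=d["color"]
    x,y,w,hh=(230,70,130,170) if n=="side" else (85,170,240,150)
    cv2.imwrite(f"pics/{n}8.png",cv2.resize(c[y:y+hh,x:x+w],None,fx=3,fy=3,interpolation=cv2.INTER_CUBIC))
    for dz in(0,-.085,-.2): print(n,proj(d,[.44,.158,.230+.019+dz]))
E
```

```text
t 11.93 tcp [0.4398 0.1591 0.2304] head -1.8 zax [-0.  0. -1.] F [-0.3 -0.7  0.1] gap 0.0273 | shift [104.5   0.8   0.3] turn -0.0
side [267.00788802 117.94757788]
side [270.60143808 158.74640629]
side [274.7421116 205.7569182]
top [177.65938861 284.4696712 ]
top [192.78552777 287.90067718]
top [208.44631494 291.45295539]
```

View pics/side8.png

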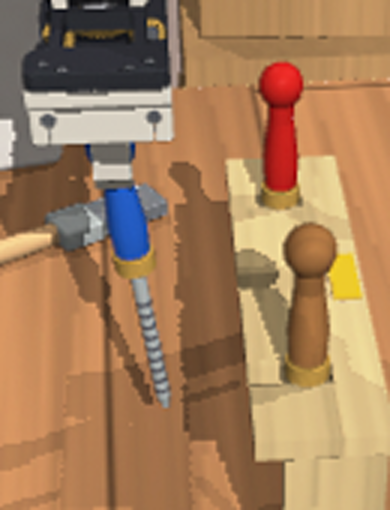

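View pics/top8.png

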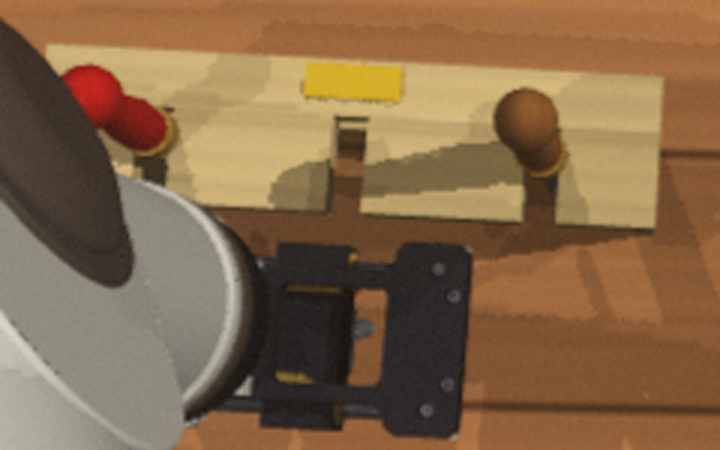

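Aligned with the slot (mouth at crop (345,212), tip at crop (365,327)). Inserting.

Emit:
{"op": "carry_out", "data": {
  "plan": [
    [2, 0.5, 0, 0],
    [6, 0.8, 0, 0],
    [13, 0.8, 0, 0],
    [21, 0.8, 0, 0],
    [30, 0.8, 0, 0],
    [40, 0.8, 0, 0],
    [48, 0.8, 0, 0],
    [52, 0.8, 0, 0]
  ]
}}

```text
time_s: 12.7
tcp_pos: [0.4934, 0.1563, 0.2301]
eef_rot: [1.0, -0.016, 0.0, -0.0]
contact_force: [0.1, -0.5, 0.1]
finger_gap: 0.0279
```

Emit:
{"op": "carry_out", "data": {
  "plan": [
    [2, 0, 0, 0],
    [7, 0, 0, 0],
    [14, 0, 0, 0],
    [22, 0, 0, 0],
    [31, 0, 0, 0],
    [40, 0, 0, 0],
    [48, 0, 0, 0],
    [51, 0, 0, 0]
  ]
}}

```text
time_s: 13.37
tcp_pos: [0.5443, 0.1545, 0.2301]
eef_rot: [1.0, -0.016, 0.0, -0.0]
contact_force: [-1.0, -0.3, -0.9]
finger_gap: 0.0277
```

```bash
python3 rem.py .5443 .155 .216 -1.8; python3 - <<'E'
from h import *
from rig import eyes
import cv2
for n in("side","top"):
    d=eyes.get_image(n); c=d["color"]
    x,y,w,hh=(230,70,170,170) if n=="side" else (85,150,240,150)
    cv2.imwrite(f"pics/{n}9.png",cv2.resize(c[y:y+hh,x:x+w],None,fx=3,fy=3,interpolation=cv2.INTER_CUBIC))
E
```

```text
t 13.37 tcp [0.5443 0.1545 0.2301] head -1.88 zax [ 0.001  0.    -1.   ] F [-1.  -0.3 -0.9] gap 0.0277 | shift [-0.1 -0.5 14.1] turn -0.08
```

View pics/side9.png

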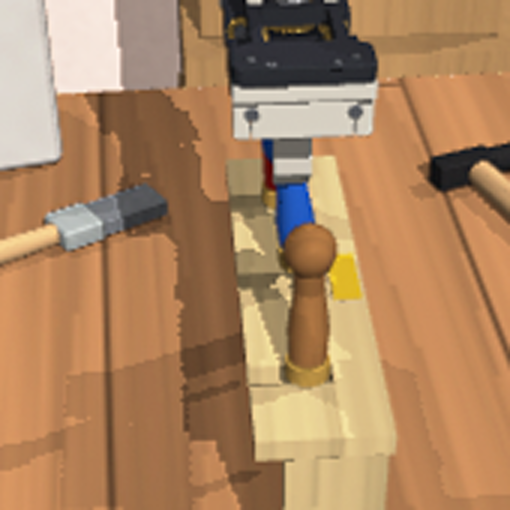

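View pics/top9.png

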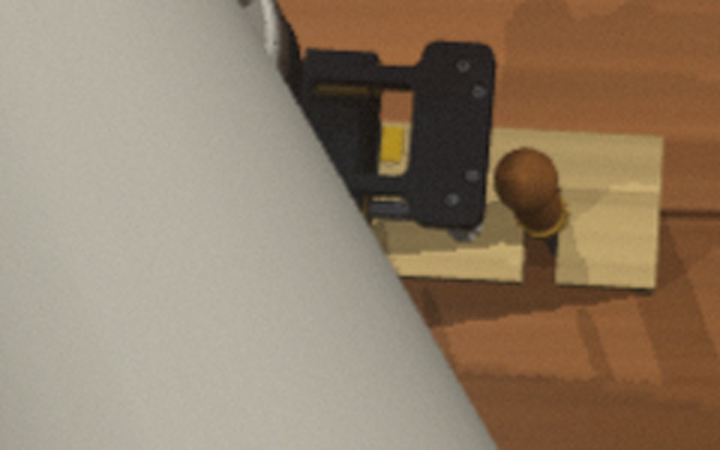

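The rasp is in the slot behind the wooden one, with no contact force. Lowering gently towards the seat.

Emit:
{"op": "carry_out", "data": {
  "plan": [
    [0, -0.3, 2, 0],
    [0, -0.3, 4, 0],
    [0, -0.3, 6, 0],
    [0, -0.3, 8, 0],
    [0, -0.3, 9.5, 0],
    [0, -0.3, 10.5, 0],
    [0, -0.3, 11, 0],
    [0, -0.3, 11, 0]
  ]
}}

```text
time_s: 14.13
tcp_pos: [0.5426, 0.1551, 0.2191]
eef_rot: [1.0, -0.016, -0.0, 0.0]
contact_force: [-0.1, -0.0, -0.8]
finger_gap: 0.0277
```

Emit:
{"op": "carry_out", "data": {
  "plan": [
    [0, 0, 0, 0],
    [0, 0, 0, 0],
    [0, 0, 0, 0],
    [0, 0, 1, 0],
    [0, 0, 2, 0],
    [0, 0, 3, 0],
    [0, 0, 3.5, 0],
    [0, 0, 3.5, 0]
  ],
  "newtons": 8
}}

```text
time_s: 14.8
tcp_pos: [0.5443, 0.1556, 0.2174]
eef_rot: [1.0, -0.016, 0.002, -0.0]
contact_force: [-0.1, -0.5, 7.2]
finger_gap: 0.0288
```

```bash
python3 rem.py .5443 .155 .216 -1.8; python3 - <<'E'
from h import *
from rig import eyes
import cv2
for n in("side",):
    d=eyes.get_image(n); c=d["color"]
    x,y,w,hh=(280,90,90,110)
    cv2.imwrite(f"pics/{n}10.png",cv2.resize(c[y:y+hh,x:x+w],None,fx=5,fy=5,interpolation=cv2.INTER_CUBIC))
    for dz in(0,-.085): print(n,(proj(d,[.5443,.155,.235+dz])-[280,90])*5)
    print((proj(d,[.5483,.155,.150])-[280,90])*5)
E
```

```text
t 14.8 tcp [0.5443 0.1556 0.2174] head -1.82 zax [ 0.004  0.001 -1.   ] F [-0.1 -0.5  7.2] gap 0.0288 | shift [0.1 0.6 1.4] turn -0.02
side [227.55000361 164.67790989]
side [225.39684015 363.32954765]
[235.63152222 362.73270102]
```

View pics/side10.png

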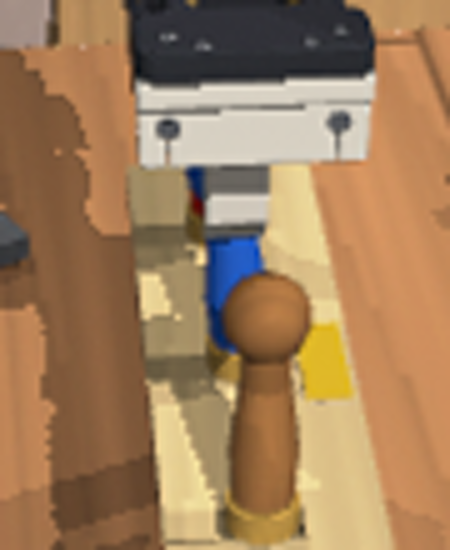

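The collar is on the board (7 N upward force, collar at the expected pixel row). Easing to let it right itself, then opening partway, since the neighbours' balls are 85 mm off.

Emit:
{"op": "carry_out", "data": {
  "plan": [
    [0, 0, -1, 0],
    [0, 0, -1.5, 0],
    [0, 0, -1.5, 0],
    [0, 0, -1.5, 0],
    [0, 0, -1.5, 0],
    [0, 0, -1.5, 0],
    [0, 0, -1.5, 0],
    [0, 0, -1.5, 0]
  ],
  "newtons": 4
}}

```text
time_s: 15.52
tcp_pos: [0.5429, 0.1553, 0.2174]
eef_rot: [1.0, -0.016, 0.0, -0.0]
contact_force: [-0.2, 1.3, 5.1]
finger_gap: 0.0296
```

Emit:
{"op": "carry_out", "data": {
  "plan": [
    [0, 0, 0, 0],
    [0, 0, 0, 0],
    [0, 0, 0, 0],
    [0, 0, 0, 0],
    [0, 0, 0, 0],
    [0, 0, 0, 0],
    [0, 0, 0, 0],
    [0, 0, 0, 0]
  ],
  "gripper": -0.3
}}

```text
time_s: 16.18
tcp_pos: [0.5427, 0.1551, 0.2172]
eef_rot: [1.0, -0.016, -0.0, 0.0]
contact_force: [-0.0, -0.3, -0.6]
finger_gap: 0.0594
```

```bash
python3 rem.py .5443 .155 .30 -1.8; python3 - <<'E'
from h import *
from rig import eyes
import cv2
for n in("side",):
    d=eyes.get_image(n); c=d["color"]
    x,y,w,hh=(280,90,90,110)
    cv2.imwrite(f"pics/{n}11.png",cv2.resize(c[y:y+hh,x:x+w],None,fx=5,fy=5,interpolation=cv2.INTER_CUBIC))
E
```

```text
t 16.18 tcp [0.5427 0.1551 0.2172] head -1.81 zax [-0. -0. -1.] F [-0.  -0.3 -0.6] gap 0.0594 | shift [  1.6   0.  -82.8] turn -0.01
```

View pics/side11.png

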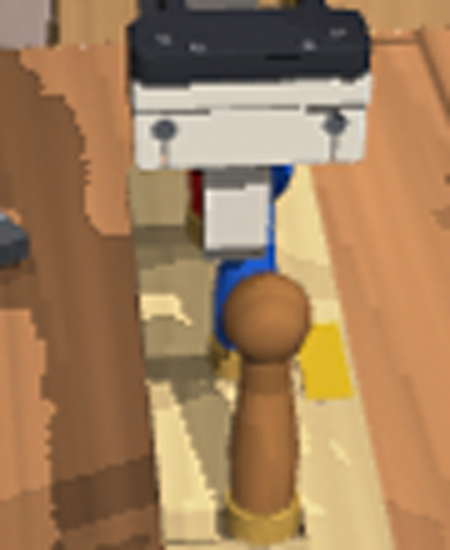

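Released: the blue ball now shows at (285,185), so it righted itself with the collar near the seat. Retracting straight up, then back from the rack.

Emit:
{"op": "carry_out", "data": {
  "plan": [
    [0, 0, -3, 0],
    [0, 0, -9, 0],
    [0, 0, -18, 0],
    [0, 0, -30, 0],
    [0, 0, -45, 0],
    [0, 0, -62, 0],
    [0, 0, -80, 0],
    [0, 0, -95, 0]
  ]
}}

```text
time_s: 16.9
tcp_pos: [0.5431, 0.1556, 0.315]
eef_rot: [1.0, -0.016, 0.001, -0.0]
contact_force: [-0.2, 0.7, 0.5]
finger_gap: 0.0597
```

Emit:
{"op": "carry_out", "data": {
  "plan": [
    [-5, 0, -10, 0],
    [-20, 0, -20, 0],
    [-45, 0, -25, 0],
    [-75, 0, -25, 0],
    [-105, 0, -25, 0],
    [-130, 0, -25, 0],
    [-145, 0, -25, 0],
    [-150, 0, -25, 0]
  ]
}}

```text
time_s: 17.57
tcp_pos: [0.3903, 0.1603, 0.3377]
eef_rot: [1.0, -0.015, 0.001, 0.001]
contact_force: [0.4, 0.6, -0.6]
finger_gap: 0.0595
```

```bash
python3 rem.py .44 .155 .30 -1.8; python3 - <<'E'
from h import *
from rig import eyes
import cv2
for n in("side","top"):
    d=eyes.get_image(n); c=d["color"];pickle.dump(d,open(n+"12.pkl","wb"))
    x,y,w,hh=(280,70,100,130) if n=="side" else (85,150,240,150)
    f=4 if n=="side" else 3
    cv2.imwrite(f"pics/{n}12.png",cv2.resize(c[y:y+hh,x:x+w],None,fx=f,fy=f,interpolation=cv2.INTER_CUBIC))
    for dz in(0,.012,.085): print(n,proj(d,[.5483,.1549,.15+dz]),((proj(d,[.5483,.1549,.15+dz])-[x,y])*f).round())
    a=load(n+"0.pkl")["color"]; print("diff",[cv2.absdiff(a,c)[q].mean().round(2) for q in ([np.s_[85:145,315:331],np.s_[140:205,325:345]] if n=="side" else [np.s_[190:225,102:145],np.s_[198:235,248:275]])])
E
```

```text
t 17.57 tcp [0.3903 0.1603 0.3377] head -1.72 zax [ 0.001 -0.003 -1.   ] F [ 0.4  0.6 -0.6] gap 0.0595 | shift [49.8  3.8 37.7] turn 0.08
side [327.13231647 162.57525776] [189. 370.]
side [327.20932907 157.29604689] [189. 349.]
side [327.71182542 122.84994326] [191. 211.]
diff [np.float64(33.19), np.float64(8.52)]
top [201.08164814 218.14402609] [348. 204.]
top [199.37291408 216.62014995] [343. 200.]
top [187.68551467 206.1971417 ] [308. 169.]
diff [np.float64(9.09), np.float64(7.02)]
```

View pics/side12.png

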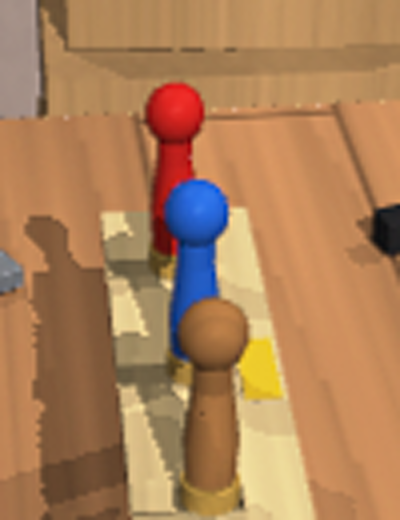

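View pics/top12.png

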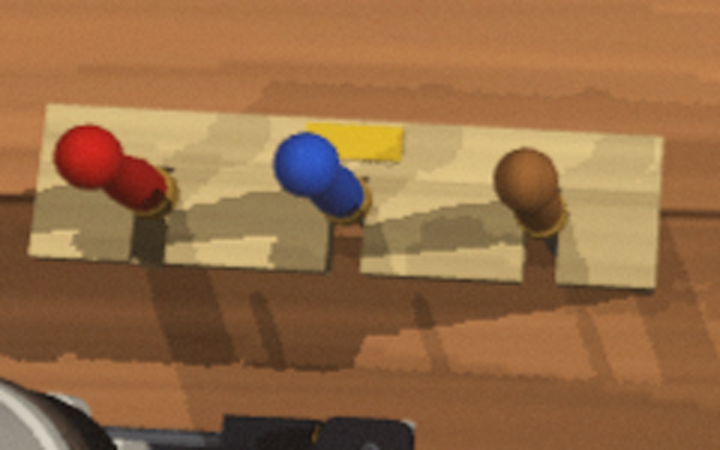

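Blue ball at top (306,165) and side (197,212), against the predicted (308,169) and (191,211): upright and within about 4 mm of the seat. The red and wooden balls are at the same pixels as at the start. One settling hold, then hand in.

Emit:
{"op": "carry_out", "data": {
  "plan": [
    [0, 0, 0, 0],
    [0, 0, 0, 0],
    [0, 0, 0, 0],
    [0, 0, 0, 0],
    [0, 0, 0, 0],
    [0, 0, 0, 0],
    [0, 0, 0, 0],
    [0, 0, 0, 0]
  ]
}}

```text
time_s: 18.33
tcp_pos: [0.3928, 0.1599, 0.3371]
eef_rot: [1.0, -0.016, -0.0, -0.0]
contact_force: [0.3, 0.5, -0.2]
finger_gap: 0.0594
```

```bash
python3 -c "
from rig import close_job
print(close_job())"
```

```text
the job is handed in; nothing more can be done
None
```

The blue rasp is hanging in the tagged middle slot, and I handed the job in at about 18.3 s; no verdict was reported.

- **Lift and swing:** I gripped the ball at 60 N and lifted it level until the ball was 0.31 m above the bench. I then eased the grip through 25, 15, 10 and 7 N. It was still level at 25 N and had swung down by the look after 15 N.
- **Residual tilt:** It stopped about 5° short of vertical when I gripped firmly again. That is inside the 20° limit, and it righted itself on release.
- **Hanging:** I slid it into the slot, lowered it until the collar touched the board (about 7 N), eased off, opened partway, lifted clear and backed away.
- **Last checks:** In both cameras the ball is within 1–2 px of where an upright rasp on the seat should appear, about 4 mm or less. The red and wooden rasps' balls are at the same pixels as at the start in the top view. The arm is clear of everything and reads no contact force.
- **Check that disagreed:** A rough before/after image comparison around the neighbouring rasps was not clean. It gave a mean difference of 33 in the red rasp's side view and 7–9 elsewhere. I put that down to the blue rasp and changed shadows falling inside those regions, but did not test it further.

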